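Put spools and battery packs in their holders

ROBOT

A 6-joint arm with a two-finger parallel gripper is mounted at the origin on the work surface. World frame = base frame: x ahead of the robot, y to its left, z up, the work surface at z = 0. Lengths are in m, angles in degrees, forces in N, time in s.
With the tool pointing down it reaches from about 0.275 to 1 m from the base axis. Payload 8.4 kg.
Tool frame: the origin (TCP) lies midway between the tips of the shut fingers; the grasp point (between the pads) lies 19 mm behind it; z points along the fingers, y is the line along which they close (so a half turn about z gives the same grasp; the last joint's range is limited). The gripper opens to 85 mm and grips with 20 to 120 N. Pads are 22 mm wide; open, the fingers measure 114 mm over their backs; the gripper's body (76 mm by 85 mm) begins 54 mm behind the grasp point. The pads swing forward as they close: fully open they stand 13 mm farther back than shut.
Start: joints at [75.608, 20.225, 93.587, -0, 66.188, -0.138], TCP at [0.154, 0.606, 0.231] pointing down, gripper open.
Joint ranges: [-150.9, 150.9], [-52.94, 120.26], [3.33, 152.33], [-74.26, 254.26], [0, 154.13], [-172.89, 172.89]. Speed limits (degrees/s): [127.2, 127.2, 159.86, 180, 180, 180].

INTERFACE

Orientations are given as [roll, pitch, yaw] about the fixed x, y, z axes, in that order (R = Rz(yaw) Ry(pitch) Rx(roll)).
In Python, from plant import get_state, snapshot, finish_job, search_frame, masks_of, landmark_of gives the robot as it stands.
- The arm moves only by the tool drive_tool, never from a script. Its argument "plan" is a list of rows, each a list of 7 numbers: the turn, a rotation vector about the world's x, y, z in degrees, then the shift along the world's x, y, z in mm, then the finger opening in mm, from 0 to 85.4. In form: [[rx, ry, rz, dx, dy, dz, fingers], ...]. A call has 1 to 12 rows; each row shifts and turns the commanded pose from where the row before left it; what a row does not reach is not made up. A row lasts 1/8 s, in which the tool goes at most 62.5 mm and 10.7 degrees, less where a joint would pass 70% of its speed; a pose out of reach is approached as far as the arm can. A call with a gripper value outside its range is refused whole. The fingers move at their own pace and stop on an object; the grip force is fixed at half the most. Time passes only in rows, so rows that do not move let the fingers close. It gives the time, the measured TCP pose, the force, the opening and the grip force at its end, in the units of the state.
- get_state(): the state, without advancing time (a new reading comes with each control period).
- snapshot(name): name is "scene" or "top"; returns a dict with "img" (384x512x3 uint8, red, green, blue), "fov_y" (degrees; the focal length in pixels is half the picture's height over the tangent of half this angle, whatever the lens; pixels are square), "cx", "cy" (the principal point, pixels), "extrinsics" (4x4, takes a point from camera to world coordinates). Camera axes: x right, y down, z forward; pixel columns grow to the right and rows downward; lengths in m; the calibration is good to about 2 mm. A picture is of the moment at which its call begins. There is no depth.
- finish_job(): hands the job in; it is judged then, once.
Trained networks look in a picture, given as the dict that the camera call returned (one of the last four; its "shot" number tells which), for a name from the list of things; names that differ only in an ending like _2 or _b are one class to them, and where a whole thing is asked for, a point or a joint stands for the part that bears it (a point fixed in the world has none). Each returns a list of dicts, best first, with "score" (0 to 1); they miss things now and then, are a little off and sometimes report something else, mostly with a low value. They report only what shows in the picture. A call takes as long as a camera call.
- search_frame(label, picture): "uv" ([column, row] in pixels, amid what is visible of it).
- masks_of(label, picture): "region" (384x512 bool, what is visible of it) and "uv" ([column, row] in pixels, amid what is visible of it).
- landmark_of(label, picture): "uv" ([column, row] in pixels: a listed point, or the origin of a listed thing).
The state is a dict: "time": time; "joint_positions": joint angles; "qd": joint speeds; "joint_torque": joint torques, N m; "tool_pos": TCP position; "orientation": TCP orientation; "ft_force": force on the tool from outside, world axes, zero at the start; "wrist_torque": the same for the moment, N m; "width": finger opening in m; "gripper_force": force on a finger pad.
Only numpy, scipy, OpenCV 4.12 (cv2) and the standard library are available. Lean on these libraries where they do the work, as an engineer would, in place of code of your own. Each camera call takes 0.05 s, during which the arm holds its last target. There are 200 camera calls.

TASK

Tidy the soldering corner: put each solder spool on the spool holder of its own size, pin through the bore and resting flat on the disc, and stand each battery pack in the charging tray of its own shape, flat on the tray's floor inside the rim. Set them down gently rather than dropping them, let go of everything, and leave the roll of tape and the screwdriver where they lie.

Things in the scene. Friction and masses are not known exactly. Their poses are not given: they have to be found in the camera images.
- spool_large_mid (a point): loose spool of solder wire, a short upright tube standing on its flat end: steel-grey wire between black flanges, outside diameter 62 mm over its whole height, 52 mm tall, with an open bore of 26 mm right through it; the wider, taller of two spools. This point is its centre, 26 mm above its underside; z is the spool's axis, pointing up. About 220 to 400 g.
- spool_small_mid (a point): loose spool of solder wire, a short upright tube standing on its flat end: steel-grey wire between black flanges, outside diameter 46 mm over its whole height, 36 mm tall, with an open bore of 26 mm right through it; the narrower, lower of two spools. This point is its centre, 18 mm above its underside; z is the spool's axis, pointing up. About 90 to 160 g.
- pack_row_mid (a point): loose battery pack of three green cells standing upright side by side, in one straight row; as a block 67.5 x 22.5 mm (x by y) and 43 mm tall, standing on the cells' ends. This point is its centre, 21.5 mm above its underside; x runs along the row, y across it (the narrow way), z up. About 120 to 220 g.
- pack_square_mid (a point): loose battery pack of four green cells standing upright side by side, two by two in a square; as a block 45 x 45 mm (x by y) and 43 mm tall, standing on the cells' ends. This point is its centre, 21.5 mm above its underside; x and y are square to its sides, z up. About 160 to 290 g.
- spindle_large: fixed spool holder on the bench: a dark steel disc 62 mm across and 6 mm thick (the same width as the large spool) with a thin upright steel pin in its middle, 9 mm thick with a tapered tip, whose top is 46 mm above the bench. Origin at the underside of the disc on the pin's axis, z up. The large spool, bore over the pin, rests on the disc.
- spindle_small: fixed spool holder on the bench: a dark steel disc 46 mm across and 6 mm thick (the same width as the small spool) with a thin upright steel pin in its middle, 9 mm thick with a tapered tip, whose top is 31 mm above the bench. Origin at the underside of the disc on the pin's axis, z up. The small spool, bore over the pin, rests on the disc.
- cradle_row: fixed shallow charging tray for the row-shaped pack: grey floor with three round brass contacts in the pack's pattern, and a low black rim. Inside 85.5 x 40.5 mm (x by y), rim 4 mm wide; the floor is 4 mm above the bench, the rim's top 9 mm (5 mm above the floor). Origin at the underside in the middle, z up; x is its long way.
- cradle_square: fixed shallow charging tray for the square pack: grey floor with four round brass contacts in the pack's pattern, and a low black rim. Inside 63 x 63 mm (x by y), rim 4 mm wide; the floor is 4 mm above the bench, the rim's top 9 mm (5 mm above the floor). Origin at the underside in the middle, z up; x and y are square to its sides.
- tape_mid (a point): bystander: a roll of clear tape lying flat, 68 mm across and 19 mm tall; this point is its centre. To be left alone.
- screwdriver_grip (a point): bystander: a screwdriver lying on the bench beyond the work, roughly crosswise; this point is in the middle of its handle, x along the tool towards its tip. To be left alone.

How it is judged:
By the outcome, as a careful person would: the job done as asked, in the order asked, and still so for the second after the job is handed in, with the robot touching nothing.
It also fails if it takes over 102 s, if anything falls off the work surface, if the arm or the gripper's body presses on something with over 40 N, if the wrist force passes 120 N, or if a joint passes its speed limit or range.

## Working session

There is one attempt and no reset: what is moved stays moved. The work goes in short steps, Python scripts to look and compute and a tool call to move; the robot and the scene stay as the last step left them, time stands still between calls to the robot, and variables do not carry over. Pictures are saved under pics/ and viewed, at most 14 in all, crops included, and the job is handed in when it is done.

Besides the shell and the picture viewer there is one more tool, called after "Call:" as name([rows], argument=value, ...), one row to a line, values as JSON. drive_tool: Moves the arm, as the interface text tells. Its arguments: {"type":"object","properties":{"plan":{"type":"array"}},"required":["plan"]}

```bash
mkdir -p pics; cat > h.py <<'E'
import numpy as np, cv2
from plant import *
def ray(p,uv):
    f=p["img"].shape[0]/2/np.tan(np.radians(p["fov_y"])/2)
    E=np.array(p["extrinsics"]); d=E[:3,:3]@np.array([(uv[0]-p["cx"])/f,(uv[1]-p["cy"])/f,1]); return E[:3,3],d
def at(p,uv,z):
    o,d=ray(p,uv); return (o+d*(z-o[2])/d[2])*1000
def proj(p,P):
    f=p["img"].shape[0]/2/np.tan(np.radians(p["fov_y"])/2)
    E=np.array(p["extrinsics"]); c=E[:3,:3].T@(np.array(P)-E[:3,3]); return f*c[0]/c[2]+p["cx"],f*c[1]/c[2]+p["cy"]
def save(p,n): cv2.imwrite(f"pics/{n}.png",p["img"][:,:,::-1])
Z=dict(spool_large_mid=.026,spool_small_mid=.018,pack_row_mid=.0215,pack_square_mid=.0215,spindle_large=0,spindle_small=0,cradle_row=0,cradle_square=0,tape_mid=.0095,screwdriver_grip=.012)
E
python3 - <<'E'
from h import *
print(get_state())
for c in("scene","top"):
    p=snapshot(c);save(p,c+"0");print(c,p["fov_y"],p["cx"],p["cy"],np.round(p["extrinsics"],3).tolist())
    for n,z in Z.items():
        for r in landmark_of(n,p)[:2]: print(n,round(r["score"],2),np.round(r["uv"],1),np.round(at(p,r["uv"],z)))
E
```

```text
{'time': 0.0, 'joint_positions': array([ 7.56081636e+01,  2.02627794e+01,  9.36297270e+01, -1.50863991e-03,
        6.61878529e+01, -1.34864475e-01]), 'qd': array([ 0.02686915, -0.05567032,  0.01225188,  0.046381  , -0.07979556,
       -0.05120056]), 'joint_torque': array([-9.53166455e-04, -6.05247188e+01, -3.42071378e+01,  3.01471061e-05,
        9.26936249e-03, -5.29559799e-06]), 'tool_pos': array([0.15377956, 0.60528805, 0.23055363]), 'orientation': array([-1.79919638e+02,  1.19020438e-03,  1.65743639e+02]), 'ft_force': array([-0.03445047, -0.17169948,  0.44880937]), 'wrist_torque': array([ 0.04085879,  0.01507327, -0.00737523]), 'gripper_force': 0.0, 'width': 0.08541510863138749}
scene 54.47644232369765 259.20088870713323 191.98272458330698 [[-0.821, 0.392, -0.415, 1.085], [0.571, 0.537, -0.621, 0.802], [-0.021, -0.747, -0.664, 0.801], [0.0, 0.0, 0.0, 1.0]]
spool_large_mid 0.95 [255.8 201.8] [634. 108.  26.]
spool_small_mid 0.44 [197.4 141.8] [ 621. -299.   18.]
pack_row_mid 0.64 [333.5 205.3] [451. 255.  21.]
pack_square_mid 0.52 [301.5 174.2] [434.  83.  21.]
spindle_large 0.73
[... 471 characters left out ...]
_mid 0.81 [234.9 189.5] [638. 116.  26.]
spool_large_mid 0.41 [305.3 268.2] [457. -54.  26.]
spool_small_mid 0.74 [411.4 207.2] [ 608. -311.   18.]
pack_row_mid 0.82 [175.1 266.7] [451. 250.  21.]
pack_square_mid 0.81 [250.5 275.2] [437.  73.  21.]
pack_square_mid 0.61 [236.7 190.5] [636. 112.  21.]
spindle_large 0.81 [323.4 201. ] [ 619. -102.    0.]
spindle_large 0.73 [ 78.5 185.3] [641. 505.   0.]
spindle_small 0.78 [305.6 270.2] [451. -59.   0.]
cradle_row 0.8 [386.3 266.3] [ 465. -254.    0.]
cradle_square 0.56 [157.1 190.7] [633. 309.   0.]
tape_mid 0.88 [ 78.4 186. ] [638. 500.   9.]
tape_mid 0.73 [330.1 141.9] [ 767. -117.    9.]
screwdriver_grip 0.8 [327.5 139.4] [ 773. -110.   12.]
```

```bash
python3 - <<'E'
import cv2
for n in("top0","scene0"):
    i=cv2.imread(f"pics/{n}.png")
    if n[0]=='t': i=i[110:330,40:460]
    else: i=i[90:350,120:440]
    cv2.imwrite(f"pics/{n}c.png",cv2.resize(i,None,fx=1.9 if n[0]=='t' else 2.3,fy=1.9 if n[0]=='t' else 2.3,interpolation=cv2.INTER_CUBIC))
E
```

```text
(no output)
```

View pics/top0c.png

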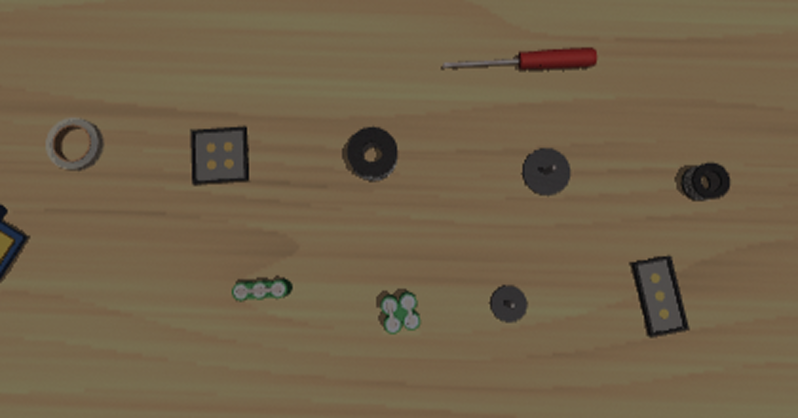

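View pics/scene0c.png

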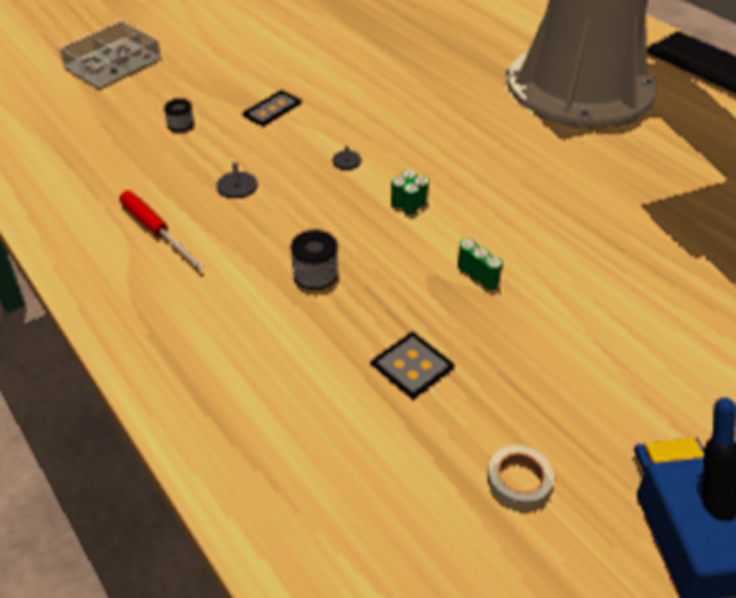

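The top view shows (crop ×1.9, offset 40,110) the square tray, large spool, large spindle and small spool along the upper row. The row pack, square pack, small spindle and row tray are along the lower row. The detections agree with it, so next I'll fit model silhouettes to the masks for accurate poses.

```bash
cat > fit.py <<'E'
from h import *
from scipy.optimize import minimize
def pts(shape,a,b,z0,z1):
    if shape=='c': t=np.linspace(0,2*np.pi,48); q=np.c_[np.cos(t)*a/2,np.sin(t)*a/2]
    elif shape=='cells':
        t=np.linspace(0,2*np.pi,24); c=np.c_[np.cos(t),np.sin(t)]*11.25
        q=np.vstack([c+[sx*(a/2-11.25),sy*(b/2-11.25)] for sx in(-1,1) for sy in(-1,1)])
    else: q=np.array([[-a,-b],[a,-b],[a,b],[-a,b]])/2
    return np.vstack([np.c_[q,np.full(len(q),z)] for z in(z0,z1)])/1000
M=dict(spool_large_mid=('c',62,62,0,52),spool_small_mid=('c',46,46,0,36),pack_row_mid=('cells',67.5,22.5,0,43),pack_square_mid=('cells',45,45,0,43),
 spindle_large=('c',62,62,0,6),spindle_small=('c',46,46,0,6),cradle_row=('b',93.5,48.5,0,9),cradle_square=('b',71,71,0,9))
def sil(p,P,x,S=8):
    c,s=np.cos(x[2]),np.sin(x[2]); Q=P@np.array([[c,s,0],[-s,c,0],[0,0,1]])+[x[0],x[1],0]
    uv=np.array([proj(p,q) for q in Q]); h=cv2.convexHull(((uv+.5)*S).astype(np.int32))
    im=np.zeros((384*S//2,512*S//2),np.uint8) if 0 else np.zeros((384*4,512*4),np.uint8)
    cv2.fillConvexPoly(im,(h//(S//4)).astype(np.int32),255); return cv2.resize(im,(512,384),interpolation=cv2.INTER_AREA)/255.
def fit(n,x0,pics,yaws=(0,),z0=0):
    m=M[n]; P=pts(*m[:3],m[3]+z0,m[4]+z0); ms=[]
    for p in pics:
        best=None
        for r in masks_of(n,p):
            g=at(p,r["uv"],.02)[:2]
            if np.hypot(*(g-np.array(x0)))<50 and best is None: best=r["region"].astype(float)
        if best is not None: ms.append((p,best))
    if not ms: print(n,"no mask");return
    def cost(v):
        x=(v[0]/1000,v[1]/1000,np.radians(v[2])); e=0
        for p,g in ms: s=sil(p,P,x); e+=1-np.minimum(s,g).sum()/np.maximum(s,g).sum()
        return e/len(ms)
    best=None
    for y in yaws:
        v0=[*x0,y]; r=minimize(cost,v0,method='Nelder-Mead',options=dict(initial_simplex=[v0,[x0[0]+8,x0[1],y],[x0[0],x0[1]+8,y],[*x0,y+12]],maxfev=90,xatol=.2,fatol=1e-4))
        if best is None or r.fun<best.fun: best=r
    print(n,len(ms),"masks",np.round(best.x,1),"1-IoU",round(best.fun,3),flush=True)
E
python3 - <<'E'
from fit import *
S,T=snapshot("scene"),snapshot("top")
G=dict(spool_large_mid=(636,112),spool_small_mid=(612,-305),pack_row_mid=(451,252),pack_square_mid=(436,78),spindle_large=(625,-104),spindle_small=(453,-60),cradle_row=(460,-257),cradle_square=(633,309))
Y=dict(pack_row_mid=(80,100),pack_square_mid=(-20,20),cradle_row=(0,20),cradle_square=(-5,8))
for n,g in G.items():
    for pics in ([T],[S,T]): fit(n,g,pics,Y.get(n,(0,)))
E
```

```text
spool_large_mid 1 masks [634.5 114.    6.4] 1-IoU 0.109
spool_large_mid 2 masks [633.9 113.1   4.5] 1-IoU 0.121
spool_small_mid 1 masks [ 612.  -308.8    4.1] 1-IoU 0.052
spool_small_mid 2 masks [ 612.  -310.    14.7] 1-IoU 0.117
pack_row_mid 1 masks [462.3 243.7 100.4] 1-IoU 0.238
pack_row_mid 2 masks [460.9 243.2  98.6] 1-IoU 0.167
pack_square_mid 1 masks [440.6  72.8  12.1] 1-IoU 0.091
pack_square_mid 2 masks [440.6  72.8  12.9] 1-IoU 0.108
spindle_large 1 masks [ 621.4 -110.1   12.1] 1-IoU 0.058
spindle_large 2 masks [ 621.2 -111.1   11. ] 1-IoU 0.145
spindle_small 1 masks [452.8 -63.1  10.8] 1-IoU 0.072
spindle_small 2 masks [452.7 -64.1  11.7] 1-IoU 0.201
cradle_row 1 masks [ 466.7 -253.4   12.9] 1-IoU 0.048
cradle_row 2 masks [ 466.9 -254.    13.7] 1-IoU 0.118
cradle_square 1 masks [631.9 312.6   6.7] 1-IoU 0.064
cradle_square 2 masks [629.6 311.    5.4] 1-IoU 0.066
```

```bash
python3 - <<'E'
from h import *
T=snapshot("top")
for n,c,z in [("spL",(371,152),52),("discL",(546,171.5),6),("spS",(711,181),36),("discS",(508.5,303.5),6),("crow",(659.5,296),4),("csq",(219.5,155.5),4),("sq",(400,314),43)]:
    print(n,np.round(at(T,(40+c[0]/1.9-.25,110+c[1]/1.9-.25),z/1000),1))
im=T["img"][250:272,155:200]; g=im.min(axis=2); print(g.max())
# white blobs of both packs
for nm,(r0,r1,c0,c1) in dict(row=(250,275,155,200),sq=(255,290,235,265)).items():
    g=T["img"][r0:r1,c0:c1].astype(int); w=(g.min(2)>100)&(g.max(2)-g.min(2)<35)
    n,l,s,c=cv2.connectedComponentsWithStats(w.astype(np.uint8),connectivity=4)
    for i in range(1,n):
        if s[i,4]>8: print(nm,s[i,4],np.round(at(T,(c[i][0]+c0,c[i][1]+r0),.043),1))
big=cv2.resize(T["img"][235:300,150:270],None,fx=6,fy=6,interpolation=cv2.INTER_CUBIC); cv2.imwrite("pics/packs.png",cv2.convertScaleAbs(big[:,:,::-1],alpha=1.6))
E
```

```text
spL [633.1 114.5  52. ]
discL [ 621.1 -110.2    6. ]
spS [ 611.3 -308.6   36. ]
discS [452.8 -62.7   6. ]
crow [ 467.3 -253.4    4. ]
csq [630.1 312.5   4. ]
sq [439.3  73.5  43. ]
120
row 69 [463.8 232.   43. ]
row 35 [460.4 266.4  43. ]
sq 81 [442.2  62.4  43. ]
sq 66 [435.7  83.3  43. ]
```

View pics/packs.png

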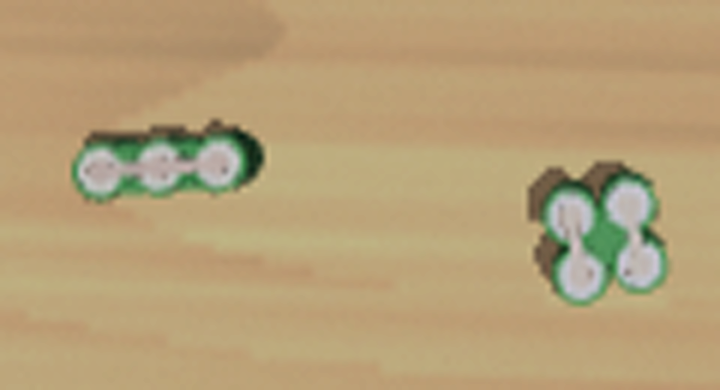

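Final estimates in mm, and they agree across methods:

| Thing | x | y | Yaw (deg) |
|---|---|---|---|
| Large spool | 633.5 | 114 | – |
| Large spindle | 621 | -110.5 | – |
| Small spool | 612 | -309 | – |
| Small spindle | 453 | -63 | – |
| Row pack | 462.5 | 243.5 | 95 |
| Row tray | 467 | -253.5 | 13.5 |
| Square pack | 440 | 73 | 13 |
| Square tray | 630.5 | 312 | 5 |

The picture shows the row pack's cells from (98,170) to (218,164), and the square pack's around (604,238).

Call:
drive_tool([
  [0,0,-5.9,40,-41,-9,85],
  [0,0,-5.9,40,-41,-9,85],
  [0,0,-5.9,40,-41,-9,85],
  [0,0,-5.9,40,-41,-9,85],
  [0,0,-5.9,40,-41,-9,85],
  [0,0,-5.9,40,-41,-9,85],
  [0,0,-5.9,40,-41,-9,85],
  [0,0,-5.9,40,-41,-9,85],
  [0,0,-5.9,40,-41,-9,85],
  [0,0,-5.9,40,-41,-9,85],
  [0,0,-5.9,40,-41,-9,85],
  [0,0,-5.9,40,-41,-9,85],
])

```text
time: 3.95
tool_pos: [0.6353, 0.1122, 0.1231]
orientation: [180.0, -0.0, 94.7]
ft_force: [0.7, 0.5, -0.4]
width: 0.0848
gripper_force: 0.0
```

Call:
drive_tool([
  [0,0,0,-1,1,-25,85],
  [0,0,0,-1,1,-25,85],
  [0,0,0,0,0,-25,85],
  [0,0,0,0,0,-20,85],
  [0,0,0,0,0,-15,85],
  [0,0,0,0,0,-5,85],
  [0,0,0,0,0,0,85],
  [0,0,0,0,0,0,55],
  [0,0,0,0,0,0,55],
  [0,0,0,0,0,0,55],
  [0,0,0,0,0,0,55],
  [0,0,0,0,0,0,55],
])

```text
time: 5.45
tool_pos: [0.6329, 0.1159, 0.0096]
orientation: [179.9, -0.0, 94.9]
ft_force: [-0.5, -0.1, 6.2]
width: 0.0589
gripper_force: 64.9
```

```bash
python3 - <<'E'
from h import *
s=get_state(); print(s["width"],s["gripper_force"],s["tool_pos"],s["wrist_torque"])
S=snapshot("scene");T=snapshot("top")
u=[int(v) for v in proj(S,(.633,.114,.05))];w=[int(v) for v in proj(T,(.633,.114,.05))]
a=[cv2.resize(p["img"][c[1]-50:c[1]+50,c[0]-50:c[0]+50],(400,400),interpolation=cv2.INTER_CUBIC) for p,c in((S,u),(T,w))]
cv2.imwrite("pics/g1.png",np.hstack(a)[:,:,::-1])
E
```

```text
0.058935779693782414 64.92378484457731 [0.63291625 0.11594066 0.00962443] [-0.0286506   0.17580529 -0.05475846]
```

View pics/g1.png

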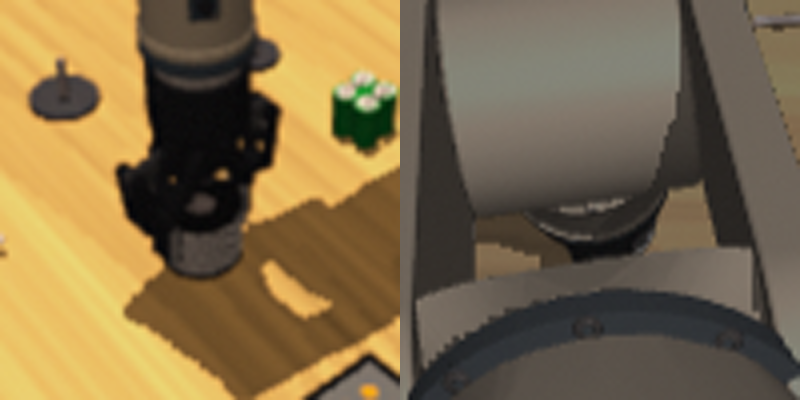

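The spool is between the fingers, with its bore at about (203,203) in the left crop. I'll check whether it's centred on the pads.

```bash
python3 - <<'E'
from fit import *
S=snapshot("scene")
u=[int(v) for v in proj(S,(.633,.114,.05))]
f=lambda a,b:(u[0]-50+a/4,u[1]-50+b/4)
print("bore",at(S,f(203,203),.052),"lowL",at(S,f(168,262),0),"bottom",at(S,f(203,278),0),"right",at(S,f(243,260),0))
print(proj(S,(.633,.114,0)),f(203,278))
for P in[(.633,.114,.052),(.6334,.134,.052),(.633,.114,0)]:
    q=proj(S,P);print(P,(q[0]-u[0]+50)*4,(q[1]-u[1]+50)*4)
fit("spool_large_mid",(634,114),[S])
E
```

```text
bore [632.24048897 116.69619839  52.        ] lowL [ 6.60471726e+02  1.08339108e+02 -1.11022302e-13] bottom [648.6012335 138.2067823   0.       ] right [ 6.12873355e+02  1.40293908e+02 -1.11022302e-13]
(np.float64(257.445356675458), np.float64(208.85014094149335)) (257.75, 215.5)
(0.633, 0.114, 0.052) 200.10868507459236 201.4376323916747
(0.6334, 0.134, 0.052) 215.04415790514395 216.39408687979608
(0.633, 0.114, 0) 201.78142670183206 251.4005637659734
spool_large_mid 1 masks [629.6 112.1  14.1] 1-IoU 0.287
```

The bore is at (632,117) and the TCP at (633,116), so it's centred. Lifting and carrying now.

Call:
drive_tool([
  [0,0,0,0,0,10,55],
  [0,0,0,0,0,25,55],
  [0,0,0,0,0,30,55],
  [0,0,0,0,-15,20,55],
  [0,0,0,-2,-32,0,55],
  [0,0,0,-2,-38,0,55],
  [0,0,0,-2,-38,0,55],
  [0,0,0,-2,-38,0,55],
  [0,0,0,-2,-32,0,55],
  [0,0,0,-2,-22,0,55],
  [0,0,0,0,-10,0,55],
  [0,0,0,0,0,0,55],
])

```text
time: 7.15
tool_pos: [0.6199, -0.1095, 0.0933]
orientation: [180.0, -0.0, 94.9]
ft_force: [0.1, 0.4, -2.9]
width: 0.0594
gripper_force: 65.2
```

```bash
python3 - <<'E'
from h import *
s=get_state(); print(s["width"],s["tool_pos"])
S=snapshot("scene")
u=[int(v) for v in proj(S,(.621,-.110,.06))]
cv2.imwrite("pics/g2.png",cv2.resize(S["img"][u[1]-50:u[1]+50,u[0]-50:u[0]+50],(600,600),interpolation=cv2.INTER_CUBIC)[:,:,::-1])
for P in[(.621,-.1105,.046),(.621,-.1105,.006),(.621,-.1105,.088),(.621,-.1105,.140)]:
    q=proj(S,P);print(P,(q[0]-u[0]+50)*6,(q[1]-u[1]+50)*6)
E
```

```text
0.059372129375713865 [ 0.61989727 -0.10949985  0.09330405]
(0.621, -0.1105, 0.046) 302.00670812798535 325.0420644367788
(0.621, -0.1105, 0.006) 308.0198963829142 380.88439386786354
(0.621, -0.1105, 0.088) 295.4140961545181 263.8188340927264
(0.621, -0.1105, 0.14) 286.82680223034214 184.07170563016712
```

View pics/g2.png

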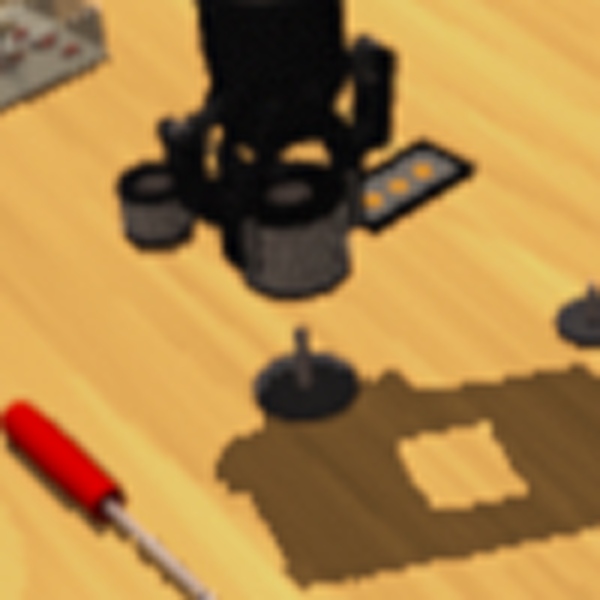

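The pin tip at (302,330) and disc at (307,387) match the predictions, and the bore at (292,188) is right above. Lowering.

Call:
drive_tool([
  [0,0,0,1,-1,-15,55],
  [0,0,0,0,0,-20,55],
  [0,0,0,0,0,-15,55],
  [0,0,0,0,0,-10,55],
  [0,0,0,0,0,-7,55],
  [0,0,0,0,0,-4,55],
  [0,0,0,0,0,-3,55],
  [0,0,0,0,0,0,55],
])

```text
time: 8.2
tool_pos: [0.621, -0.1103, 0.0194]
orientation: [180.0, 0.0, 94.9]
ft_force: [-0.9, -0.3, -3.0]
width: 0.0592
gripper_force: 65.2
```

Call:
drive_tool([
  [0,0,0,0,0,-1,55],
  [0,0,0,0,0,-1,55],
  [0,0,0,0,0,-1,55],
  [0,0,0,0,0,0,55],
])

```text
time: 8.7
tool_pos: [0.6208, -0.1102, 0.0162]
orientation: [-180.0, -0.0, 94.9]
ft_force: [0.2, 0.1, -2.2]
width: 0.0593
gripper_force: 65.2
```

Call:
drive_tool([
  [0,0,0,0,0,-0.7,55],
  [0,0,0,0,0,-0.7,55],
  [0,0,0,0,0,0,55],
])

```text
time: 9.07
tool_pos: [0.621, -0.1103, 0.0157]
orientation: [180.0, 0.0, 94.9]
ft_force: [-3.4, -0.1, 6.0]
width: 0.059
gripper_force: 66.0
```

Contact. Releasing, rising, and heading over to the small spool.

Call:
drive_tool([
  [0,0,0,0,0,0,66],
  [0,0,0,0,0,0,75],
  [0,0,0,0,0,0,85],
  [0,0,0,0,0,0,85],
  [0,0,0,0,0,20,85],
  [0,0,0,0,0,30,85],
  [0,0,0,0,0,40,85],
  [0,0,0,-1,-35,10,85],
  [0,0,0,-2,-45,0,85],
  [0,0,0,-2,-45,0,85],
  [0,0,0,-2,-45,0,85],
  [0,0,0,-2,-29,0,85],
])

```text
time: 10.58
tool_pos: [0.612, -0.3115, 0.1166]
orientation: [179.9, 0.1, 94.9]
ft_force: [0.1, 0.6, 0.4]
width: 0.085
gripper_force: 0.0
```

```bash
python3 - <<'E'
from h import *
print(get_state()["tool_pos"])
S=snapshot("scene");T=snapshot("top")
a=[]
for p in(S,T):
    q=[int(v) for v in proj(p,(.617,-.17,.03))]; print(q)
    a.append(cv2.resize(p["img"][q[1]-50:q[1]+50,q[0]-50:q[0]+50],(400,400),interpolation=cv2.INTER_CUBIC))
cv2.imwrite("pics/g3.png",np.hstack(a)[:,:,::-1])
E
```

```text
[ 0.61195701 -0.31150158  0.11658004]
[215, 155]
[354, 201]
```

View pics/g3.png

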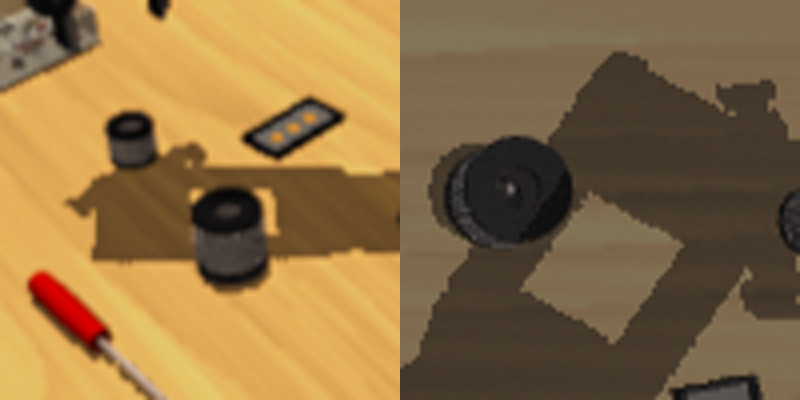

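The large spool is seated, with the pin tip visible in its bore at (512,188) on the right. Now the small spool.

Call:
drive_tool([
  [0,0,0,0,2,-25,85],
  [0,0,0,0,0,-30,85],
  [0,0,0,0,0,-25,85],
  [0,0,0,0,0,-18,85],
  [0,0,0,0,0,-9,85],
  [0,0,0,0,0,-4,85],
  [0,0,0,0,0,0,60],
  [0,0,0,0,0,0,40],
  [0,0,0,0,0,0,40],
  [0,0,0,0,0,0,40],
  [0,0,0,0,0,0,40],
  [0,0,0,0,0,0,40],
])

```text
time: 12.18
tool_pos: [0.6124, -0.3076, 0.005]
orientation: [179.9, 0.0, 94.9]
ft_force: [-0.2, 0.6, 6.1]
width: 0.044
gripper_force: 61.1
```

Call:
drive_tool([
  [0,0,0,0,0,10,40],
  [0,0,0,0,0,25,40],
  [0,0,0,0,0,30,40],
  [0,0,0,-5,9,10,40],
  [0,0,0,-18,27,0,40],
  [0,0,0,-25,39,0,40],
  [0,0,0,-27,41,0,40],
  [0,0,0,-27,41,0,40],
  [0,0,0,-25,39,0,40],
  [0,0,0,-20,31,0,40],
  [0,0,0,-12,18,0,40],
  [0,0,0,0,0,0,40],
])

```text
time: 13.68
tool_pos: [0.4521, -0.0614, 0.0788]
orientation: [-180.0, -0.0, 95.0]
ft_force: [0.5, 0.1, -1.2]
width: 0.0437
gripper_force: 61.2
```

```bash
python3 - <<'E'
from h import *
s=get_state(); print(s["width"],s["tool_pos"])
S=snapshot("scene")
u=[int(v) for v in proj(S,(.453,-.063,.05))]
cv2.imwrite("pics/g4.png",cv2.resize(S["img"][u[1]-40:u[1]+40,u[0]-40:u[0]+40],(480,480),interpolation=cv2.INTER_CUBIC)[:,:,::-1])
z=s["tool_pos"][2]-.005
for P in[(.453,-.063,.031),(.453,-.063,.006),(.453,-.063,z),(.453,-.063,z+.036)]:
    q=proj(S,P);print(P,(q[0]-u[0]+40)*6,(q[1]-u[1]+40)*6)
E
```

```text
0.0436586109727119 [ 0.45205283 -0.06135051  0.07881045]
(0.453, -0.063, 0.031) 244.41825805970882 270.49724111444664
(0.453, -0.063, 0.006) 244.43220389762655 304.87235626010045
(0.453, -0.063, np.float64(0.07381044896469091)) 244.3935387967215 209.56669563508933
(0.453, -0.063, np.float64(0.10981044896469092)) 244.3718879630418 156.1995257945871
```

View pics/g4.png

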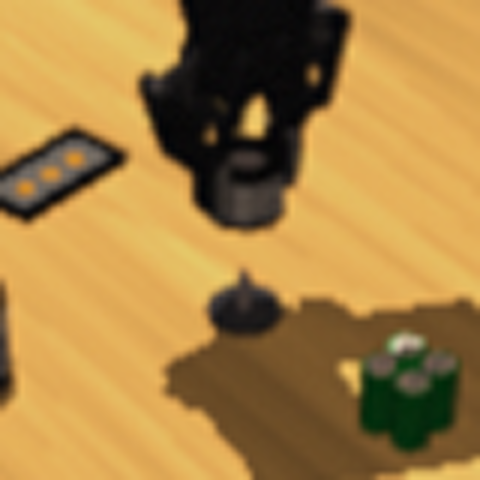

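The pin tip at (245,272) is under the bore at (249,160), with the spool about 3 mm too far in +y. I'll correct that while lowering.

Call:
drive_tool([
  [0,0,0,0.5,-3,-12,40],
  [0,0,0,0,0,-18,40],
  [0,0,0,0,0,-15,40],
  [0,0,0,0,0,-10,40],
  [0,0,0,0,0,-6,40],
  [0,0,0,0,0,-3,40],
  [0,0,0,0,0,-1,40],
  [0,0,0,0,0,-1,40],
  [0,0,0,0,0,0,40],
])

```text
time: 14.85
tool_pos: [0.4536, -0.0652, 0.0131]
orientation: [180.0, 0.0, 94.9]
ft_force: [-0.9, -0.5, -0.9]
width: 0.0438
gripper_force: 61.2
```

Call:
drive_tool([
  [0,0,0,0,0,-0.8,40],
  [0,0,0,0,0,-0.7,40],
  [0,0,0,0,0,0,40],
])

```text
time: 15.22
tool_pos: [0.4533, -0.0652, 0.0113]
orientation: [-180.0, -0.0, 94.9]
ft_force: [-0.4, 0.5, -0.7]
width: 0.0435
gripper_force: 61.2
```

Call:
drive_tool([
  [0,0,0,0,0,-0.7,40],
  [0,0,0,0,0,-0.5,40],
  [0,0,0,0,0,0,40],
])

```text
time: 15.6
tool_pos: [0.4534, -0.0652, 0.0109]
orientation: [180.0, 0.0, 94.9]
ft_force: [-3.7, 0.1, 14.2]
width: 0.0438
gripper_force: 62.8
```

Call:
drive_tool([
  [0,0,0,0,0,0.5,52],
  [0,0,0,0,0,0,60],
  [0,0,0,0,0,0,70],
  [0,0,0,0,0,20,70],
  [0,0,0,0,0,35,70],
  [0,0,0,0,10,40,70],
  [0,0,0,1,45,5,70],
  [0,0,0,2,55,0,70],
  [0,0,0,2,55,0,70],
  [0,0,0,2,55,0,70],
  [0,0,0,2,55,0,70],
  [0,0,0,0,34,0,70],
])

```text
time: 17.1
tool_pos: [0.4623, 0.2462, 0.1106]
orientation: [180.0, -0.0, 95.0]
ft_force: [0.8, -0.1, 1.1]
width: 0.0701
gripper_force: 0.0
```

```bash
python3 - <<'E'
from h import *
print(get_state()["tool_pos"])
S=snapshot("scene");T=snapshot("top")
a=[]
for p,P in((S,(.453,-.063,.03)),(T,(.453,-.063,.03)),(S,(.4625,.2435,.05)),(T,(.4625,.2435,.05))):
    q=[int(v) for v in proj(p,P)]
    a.append(cv2.resize(p["img"][q[1]-25:q[1]+25,q[0]-25:q[0]+25],(300,300),interpolation=cv2.INTER_CUBIC))
cv2.imwrite("pics/g5.png",np.vstack([np.hstack(a[:2]),np.hstack(a[2:])])[:,:,::-1])
E
```

```text
[0.46230629 0.24624782 0.1106063 ]
```

View pics/g5.png

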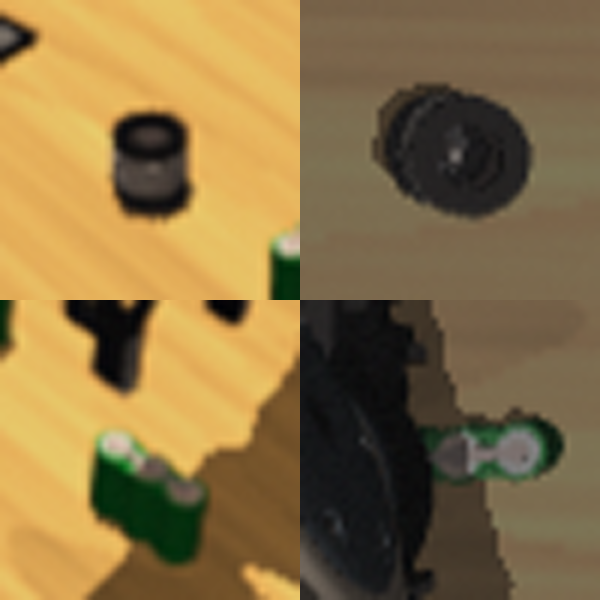

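The small spool is on its holder, with the pin visible in the bore at (457,155). The row pack stands where expected. Grasping it.

Call:
drive_tool([
  [0,0,0,0,-3,-25,70],
  [0,0,0,0,0,-30,65],
  [0,0,0,0,0,-20,60],
  [0,0,0,0,0,-14,60],
  [0,0,0,0,0,-8,60],
  [0,0,0,0,0,-3,60],
  [0,0,0,0,0,0,45],
  [0,0,0,0,0,0,30],
  [0,0,0,0,0,0,18],
  [0,0,0,0,0,0,18],
  [0,0,0,0,0,0,18],
  [0,0,0,0,0,0,18],
])

```text
time: 18.7
tool_pos: [0.4628, 0.241, 0.0113]
orientation: [179.9, -0.0, 94.9]
ft_force: [-1.6, -0.4, 6.4]
width: 0.0219
gripper_force: 59.5
```

Call:
drive_tool([
  [0,0,0,0,0,10,18],
  [0,0,0,0,0,25,18],
  [0,0,0,0,0,30,18],
  [0,0,0,0,-10,20,18],
  [0,0,-4,0,-25,5,18],
  [0,0,-8,0,-45,0,18],
  [0,0,-8,0,-45,0,18],
  [0,0,-8,0,-45,0,18],
  [0,0,-8,0,-45,0,18],
  [0,0,-8,0,-45,0,18],
  [0,0,-8,0,-45,0,18],
  [0,0,-8,0,-45,0,18],
])

```text
time: 20.2
tool_pos: [0.4622, -0.1107, 0.1012]
orientation: [180.0, -0.0, 34.7]
ft_force: [0.2, 0.3, -1.9]
width: 0.0216
gripper_force: 58.9
```

Call:
drive_tool([
  [0,0,-8,0,-45,0,18],
  [0,0,-7,0,-40,0,18],
  [0,0,-5,0,-30,0,18],
  [0,0,-1.5,1,-20,0,18],
  [0,0,0,0,-10,0,18],
  [0,0,0,0,0,0,18],
])

```text
time: 20.95
tool_pos: [0.4633, -0.2541, 0.1007]
orientation: [-180.0, 0.0, 13.5]
ft_force: [-0.5, 0.2, -2.1]
width: 0.0216
gripper_force: 58.9
```

```bash
python3 - <<'E'
from h import *
s=get_state(); print(s["width"],s["tool_pos"],s["orientation"])
z=s["tool_pos"][2]-.0113
a=[]
for c in("scene","top"):
    p=snapshot(c); q=[int(v) for v in proj(p,(.467,-.2535,.06))]
    im=cv2.resize(p["img"][q[1]-32:q[1]+33,q[0]-32:q[0]+33],(390,390),interpolation=cv2.INTER_CUBIC).copy()
    t=np.radians(13.5); 
    for k in(-22.5,0,22.5):
        for zz,col in((.004,(255,0,0)),(z+.043,(0,0,255))):
            u=proj(p,(.467+k*np.cos(t)/1000,-.2535+k*np.sin(t)/1000,zz)); cv2.circle(im,(int((u[0]-q[0]+32.5)*6),int((u[1]-q[1]+32.5)*6)),3,col,-1)
    a.append(im)
cv2.imwrite("pics/g6.png",np.hstack(a)[:,:,::-1])
E
```

```text
0.021589058523544417 [ 0.46332874 -0.25412052  0.10067769] [-1.79982272e+02  8.14887005e-03  1.34922870e+01]
```

View pics/g6.png

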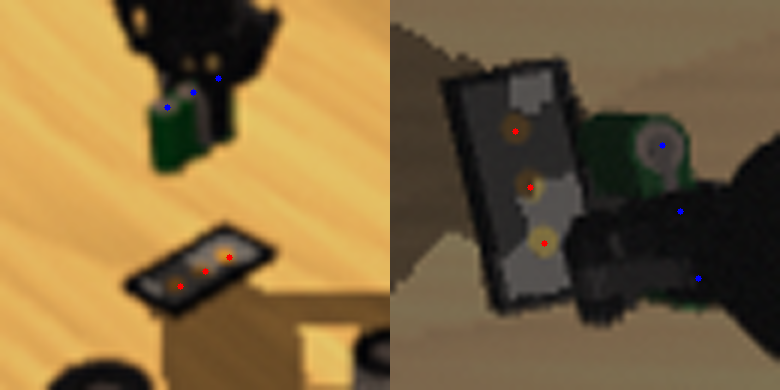

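The contacts (red) and the pack's cell tops (blue) line up with the predictions to about 1 mm. Lowering.

Call:
drive_tool([
  [0,0,0,0,0,-15,18],
  [0,0,0,0,0,-25,18],
  [0,0,0,0,0,-20,18],
  [0,0,0,0,0,-12,18],
  [0,0,0,0,0,-6,18],
  [0,0,0,0,0,-3,18],
  [0,0,0,0,0,-1,18],
  [0,0,0,0,0,-1,18],
  [0,0,0,0,0,0,18],
])

```text
time: 22.18
tool_pos: [0.4635, -0.2543, 0.018]
orientation: [180.0, -0.0, 13.4]
ft_force: [0.6, -0.1, -1.6]
width: 0.0217
gripper_force: 58.9
```

Call:
drive_tool([
  [0,0,0,0,0,-0.8,18],
  [0,0,0,0,0,-0.7,18],
  [0,0,0,0,0,0,18],
])

```text
time: 22.55
tool_pos: [0.4634, -0.2542, 0.0161]
orientation: [-180.0, 0.0, 13.4]
ft_force: [0.0, 0.1, -1.3]
width: 0.0216
gripper_force: 58.9
```

Call:
drive_tool([
  [0,0,0,0,0,-0.6,18],
  [0,0,0,0,0,-0.5,18],
  [0,0,0,0,0,0,18],
])

```text
time: 22.92
tool_pos: [0.4634, -0.2543, 0.0153]
orientation: [-180.0, 0.0, 13.4]
ft_force: [-1.4, 0.5, 5.1]
width: 0.0217
gripper_force: 59.7
```

Call:
drive_tool([
  [0,0,0,0,0,0.3,30],
  [0,0,0,0,0,0,40],
  [0,0,0,0,0,0,50],
  [0,0,0,0,0,20,50],
  [0,0,0,0,0,35,60],
  [0,0,0,0,10,40,75],
  [0,0,0,-3,47,5,75],
  [0,0,0,-4,55,0,75],
  [0,0,0,-4,55,0,75],
  [0,0,0,-4,55,0,75],
  [0,0,0,-4,55,0,75],
  [0,0,0,-4,50,0,75],
])

```text
time: 24.42
tool_pos: [0.4402, 0.0746, 0.1155]
orientation: [180.0, -0.0, 13.5]
ft_force: [0.5, -0.1, 0.2]
width: 0.0748
gripper_force: 0.0
```

Call:
drive_tool([
  [0,0,0,0,0,0,75],
])

```text
time: 24.55
tool_pos: [0.4401, 0.0755, 0.1154]
orientation: [-180.0, -0.0, 13.7]
ft_force: [-0.2, -0.9, -0.1]
width: 0.0752
gripper_force: 0.0
```

```bash
python3 - <<'E'
from h import *
s=get_state(); print(s["tool_pos"],s["orientation"])
a=[]
for c in("scene","top"):
    p=snapshot(c)
    for P in((.467,-.2535,.02),(.44,.073,.04)):
        q=[int(v) for v in proj(p,P)]
        a.append(cv2.resize(p["img"][q[1]-25:q[1]+25,q[0]-25:q[0]+25],(300,300),interpolation=cv2.INTER_CUBIC))
cv2.imwrite("pics/g7.png",np.vstack([np.hstack(a[:2]),np.hstack(a[2:])])[:,:,::-1])
E
```

```text
[0.44005344 0.07546535 0.11543036] [-1.79980597e+02 -1.59677537e-02  1.36966731e+01]
```

View pics/g7.png

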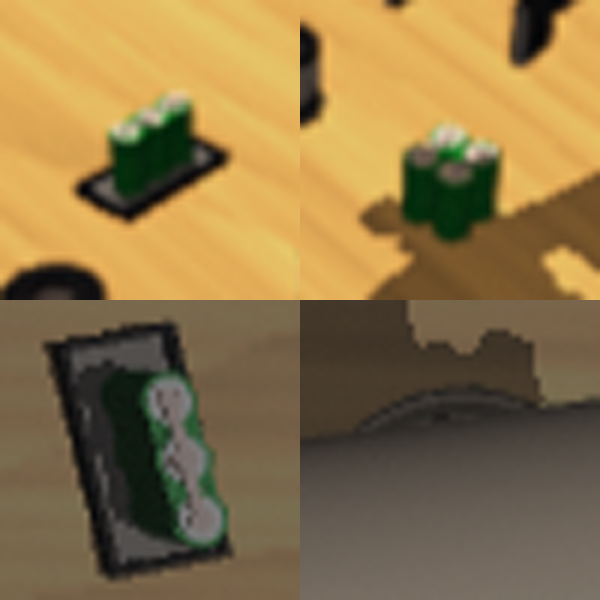

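The row pack stands in its tray inside the rim. Now grasping the square pack.

Call:
drive_tool([
  [0,0,0,0,-2,-25,75],
  [0,0,0,0,0,-30,75],
  [0,0,0,0,0,-22,75],
  [0,0,0,0,0,-16,75],
  [0,0,0,0,0,-9,75],
  [0,0,0,0,0,-3,75],
  [0,0,0,0,0,0,60],
  [0,0,0,0,0,0,50],
  [0,0,0,0,0,0,40],
  [0,0,0,0,0,0,40],
  [0,0,0,0,0,0,40],
  [0,0,0,0,0,0,40],
])

```text
time: 26.15
tool_pos: [0.4408, 0.0709, 0.0111]
orientation: [180.0, -0.1, 13.5]
ft_force: [-2.1, 0.6, 7.4]
width: 0.044
gripper_force: 61.5
```

Call:
drive_tool([
  [0,0,0,0,0,10,40],
  [0,0,0,0,0,25,40],
  [0,0,0,0,0,30,40],
  [0,0,0,5,7,20,40],
  [0,0,-1,17,22,0,40],
  [0,0,-1,27,34,0,40],
  [0,0,-1.5,30,38,0,40],
  [0,0,-1.5,30,38,0,40],
  [0,0,-1.5,30,38,0,40],
  [0,0,-1,27,34,0,40],
  [0,0,-1,17,21,0,40],
  [0,0,0,7,8,0,40],
])

```text
time: 27.65
tool_pos: [0.6308, 0.3118, 0.0957]
orientation: [-180.0, -0.0, 5.0]
ft_force: [-0.6, -0.9, -2.7]
width: 0.044
gripper_force: 61.6
```

Call:
drive_tool([
  [0,0,0,0,0,0,40],
])

```text
time: 27.78
tool_pos: [0.63, 0.3106, 0.0954]
orientation: [180.0, 0.0, 5.0]
ft_force: [-0.7, -0.7, -2.5]
width: 0.044
gripper_force: 61.6
```

```bash
python3 - <<'E'
from h import *
s=get_state(); print(s["width"],s["tool_pos"],s["orientation"])
z=s["tool_pos"][2]-.0111
p=snapshot("scene"); q=[int(v) for v in proj(p,(.6305,.312,.06))]
im=cv2.resize(p["img"][q[1]-40:q[1]+40,q[0]-40:q[0]+40],(480,480),interpolation=cv2.INTER_CUBIC).copy()
t=np.radians(5); R=np.array([[np.cos(t),-np.sin(t)],[np.sin(t),np.cos(t)]])
for k in((1,1),(1,-1),(-1,1),(-1,-1)):
    d=R@np.array(k)*.01125
    for zz,col in((.004,(255,0,0)),(z+.043,(0,0,255))):
        u=proj(p,(.6305+d[0],.312+d[1],zz)); cv2.circle(im,(int((u[0]-q[0]+40.5)*6),int((u[1]-q[1]+40.5)*6)),3,col,-1)
cv2.imwrite("pics/g8.png",im[:,:,::-1])
E
```

```text
0.0440182204360169 [0.6300133  0.31056492 0.09536157] [1.79980253e+02 3.28450520e-02 4.99011268e+00]
```

View pics/g8.png

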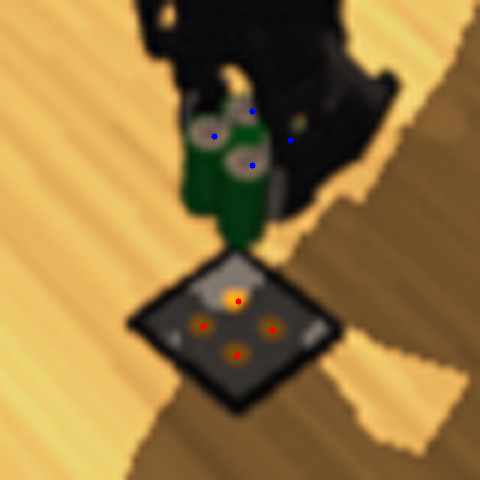

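The contacts match exactly. The cell tops read about 1 px up and left of the prediction, roughly 2 mm, so I'll nudge +y and lower.

Call:
drive_tool([
  [0,0,0,0,2,-15,40],
  [0,0,0,0,0,-22,40],
  [0,0,0,0,0,-18,40],
  [0,0,0,0,0,-12,40],
  [0,0,0,0,0,-6,40],
  [0,0,0,0,0,-3,40],
  [0,0,0,0,0,-1,40],
  [0,0,0,0,0,-1,40],
  [0,0,0,0,0,0,40],
])

```text
time: 28.95
tool_pos: [0.6306, 0.3128, 0.0177]
orientation: [-180.0, -0.0, 4.9]
ft_force: [-0.2, 0.5, -1.8]
width: 0.0441
gripper_force: 61.6
```

Call:
drive_tool([
  [0,0,0,0,0,-0.7,40],
  [0,0,0,0,0,-0.5,40],
  [0,0,0,0,0,0,40],
])

```text
time: 29.32
tool_pos: [0.6304, 0.3128, 0.0162]
orientation: [-180.0, 0.0, 4.9]
ft_force: [-0.4, 1.1, -1.3]
width: 0.0443
gripper_force: 61.6
```

Call:
drive_tool([
  [0,0,0,0,0,-0.7,40],
  [0,0,0,0,0,-0.7,40],
  [0,0,0,0,0,0,40],
])

```text
time: 29.7
tool_pos: [0.6304, 0.3128, 0.0152]
orientation: [-180.0, -0.0, 4.9]
ft_force: [-2.3, -2.4, 3.7]
width: 0.0441
gripper_force: 62.1
```

Call:
drive_tool([
  [0,0,0,0,0,-0.2,50],
  [0,0,0,0,0,0,58],
  [0,0,0,0,0,0,68],
  [0,0,0,0,0,0,75],
  [0,0,0,0,0,20,75],
  [0,0,0,0,0,40,75],
  [0,0,0,0,0,50,75],
  [0,0,0,-30,0,50,75],
  [0,0,0,-40,0,40,75],
  [0,0,0,-50,0,10,75],
  [0,0,0,-50,0,0,75],
  [0,0,0,-30,0,0,75],
])

```text
time: 31.2
tool_pos: [0.4284, 0.3126, 0.2263]
orientation: [-179.9, -0.1, 5.0]
ft_force: [0.8, -0.6, 0.5]
width: 0.0747
gripper_force: 0.0
```

```bash
python3 - <<'E'
from h import *
a=[]
for c in("scene","top"):
    p=snapshot(c)
    i=p["img"][90:330,120:420] if c=="scene" else p["img"][130:310,60:440]
    a.append(i)
    q=[int(v) for v in proj(p,(.6305,.312,.02))]
    a.append(p["img"][q[1]-25:q[1]+25,q[0]-25:q[0]+25])
R=lambda i,w,h:cv2.resize(i,(w,h),interpolation=cv2.INTER_CUBIC)
cv2.imwrite("pics/g9.png",np.vstack([np.hstack([R(a[0],375,300),R(a[1],300,300)]),np.hstack([R(a[2],375,178),R(a[3],300,178)])])[:,:,::-1])
E
```

```text
(no output)
```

View pics/g9.png

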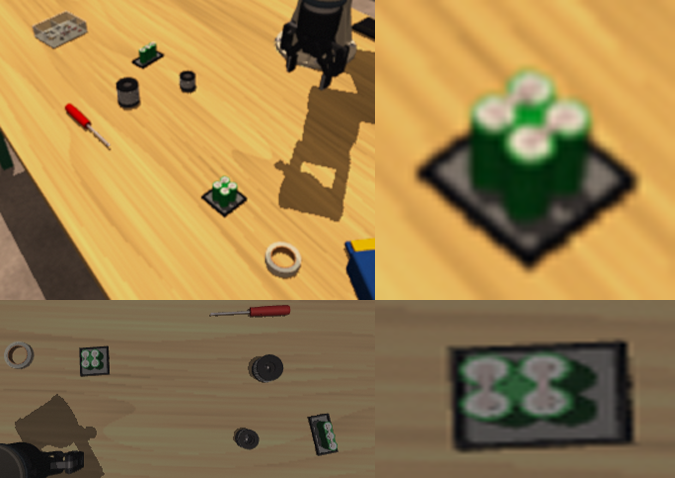

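All four are placed: the square pack is inside its rim (top right crop), both spools are on their holders, and the row pack is in its tray. The tape and screwdriver are untouched.

```bash
python3 -c "
from plant import *
print(finish_job())"
```

```text
the job is handed in; nothing more can be done
None
```

The job is handed in at about 31 s: both spools are on their holders and both packs are in their trays, all released, with the tape and screwdriver untouched.

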